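# Stack the empty screw cups and park the stack carriage

## Task

Clear the bench of empty screw cups: draw the carriage with the steel base cup fully out to its loading stop, and there nest every empty white cup in the base cup, one inside the other, each with a light straight push until it is home in the one below, stopping before it wedges. Then push the carriage by its handle fully home to the stop in the parking bay, with the stack still upright in it, and let go. The cup full of screws and the other things on the bench stay where they are.

Things in the scene. Friction and masses are not known exactly. Their poses are not given: they have to be found in the camera images.
- cup1: one of 3 to 5 alike empty tapered white plastic cups, mouth up: 75 mm tall, 40 wide at the foot, 60 at the rim, 55 g. Grip the rim from outside (57 mm), tips at most 18 mm below it. Three springy ribs on its lower wall stop it some 35 mm above the cup it is set in; a slow straight push of about 8 to 10 N brings it home, 26 mm above (28 at most), where it stays; under 20 mm it is wedged. Origin: centre of underside; z up
- cup2: another such empty cup, the same as cup1 (None if absent)
- cup3: another such empty cup, the same as cup1 (None if absent)
- cup4: another such empty cup, the same as cup1 (None if absent)
- cup5: another such empty cup, the same as cup1 (None if absent)
- seat (a point): centre of the underside of the steel base cup fixed upright on the carriage, 28 mm above the table, moving with it. The base cup is shaped like the loose cups: its rim is 75 mm above this point, and a cup nested home in it has its underside 26 mm above it (the next one 52 mm and so on). x axis: direction of travel towards the parking bay; z up
- handle (a point): grip point of the carriage's handle, an upright round black knob of 22 mm diameter that reaches from 60 to 94 mm above the table (point at 77 mm), 120 mm from the base cup on the side away from the parking bay; take it from above
- carriage (a joint): travel of the carriage on its bed in m: 0 at the loading stop, 0.18 at the other stop, where the base cup stands between the two 70 mm high aluminium guards of the parking bay; grows towards the bay (the point seat's +x). It stays where it is left; about 4 N move it
- bed: low steel bed of the slide, fixed, 440 x 90 mm, with the carriage on it (highest: rim of the base cup, 103 mm). Origin: on the table, below the base cup when the carriage is at the loading stop; x axis: towards the parking bay
- filled_cup: a cup like the others but full of brass screws, seen from above: it is in use and stays where it is. Origin: centre of the underside
- reel: solder reel standing on its flange, 60 mm diameter, 45 mm tall; a bystander. Origin: centre of the underside
- tin: round flat metal tin, 64 mm diameter, 42 mm tall; a bystander. Origin: centre of the underside
- meter: hand-held multimeter lying flat, 150 x 75 x 43 mm, beyond the slide; a bystander. Origin: centre of the underside
- driver: screwdriver lying on the table between the robot and the cups; a bystander
- jar: closed jar, 60 mm diameter, 80 mm tall, to the robot's right; a bystander. Origin: centre of the underside

How it is judged:
By the outcome, as a careful person would: the job done as asked, in the order asked, and still so for the second after the job is handed in, with the robot touching nothing.
Of cup1, cup2, cup3, cup4, cup5 only 3 to 5 are there at a start; the rules pass over those that are not, and their reading is None.
At some moment in a run one of cup1, cup2, cup3, cup4, cup5 may be knocked a few centimetres aside while the robot is not near it.
It also fails if it takes over 210 s, if anything falls off the work surface, if the arm or the gripper's body presses on something with over 40 N, if the wrist force passes 120 N, or if a joint passes its speed limit or range.

## Robot

A 7-joint arm with a two-finger parallel gripper is mounted at the origin on the work surface. World frame = base frame: x ahead of the robot, y to its left, z up, the work surface at z = 0. Lengths are in m, angles in rad, forces in N, time in s.
With the tool pointing down it reaches from about 0.425 to 0.925 m from the base axis. Payload 6.8 kg.
Tool frame: the origin (TCP) lies on the front face of the gripper's body, between the roots of the fingers; the fingertips stand 73 mm ahead of it and the grasp point (between the pads) lies 54 mm ahead of it (env.nose_length is the distance from the TCP to the fingertips, in m); z points along the fingers, y is the line along which they close (so a half turn about z gives the same grasp; the last joint's range is limited). The gripper opens to 85 mm and grips with 20 to 120 N. Pads are 22 mm wide; open, the fingers measure 114 mm over their backs; the gripper's body (76 mm by 85 mm) begins 54 mm behind the grasp point. The pads swing forward as they close: fully open they stand 13 mm farther back than shut.
Start: joints at [1.15, 0.477, 0.022, 1.555, -0.011, 1.109, -0.083], TCP at [0.208, -0.642, 0.304] pointing down, gripper open.
Joint ranges: [-2.96, 2.96], [-0.34, 2.1], [-1.41, 1.46], [0.24, 2.44], [-1.37, 4.51], [0.17, 1.92], [-2.96, 2.96]. Speed limits (rad/s): [2.39, 2.39, 3.14, 3.14, 3.14, 3.14, 3.14].

## Interface

Orientations are given as a unit quaternion [w, x, y, z].
In Python, from cell import env, kin, camera, calibration, job gives the robot as it stands. The module is installed in compiled form; this text tells all that it offers. Calls block until the motion is done:
- env.reach(position, orientation): joint-space move of the TCP to a pose.
- env.movel(position, velocity=0.15, rot=None, stop_force=None): straight line of the TCP; rot=None keeps the orientation; velocity is the mean speed in m/s. With stop_force (N) it stops when the force on the tool has changed by that much, and returns True; else False.
- env.goto_joints(angles): joint-space move.
- env.grip(opening, f_grip=None): finger opening in m; f_grip is the grip in N (None keeps the last); returns when the fingers have stopped.
- env.dwell(seconds).
- kin.inverse_kinematics(position, orientation): joint angles nearest the present ones, or None.
- env.get_state(): the state.
- camera(name): name is "side" or "top"; returns (picture, depth): 384x512x3 uint8, blue, green, red; 384x512 float32, m along the optical axis (not along the pixel's ray), 0 where there is no reading.
- calibration(name): a dict with "fx", "fy", "cx", "cy" (pixels), "rvec" (rotation vector, rad) and "tvec" (3), from world to camera coordinates, as OpenCV has them. Camera axes: x right, y down, z forward; pixel columns grow to the right and rows downward; lengths in m; the calibration is good to about 2 mm. A picture is of the moment at which its call begins. calibration takes no time and is no camera call.
A pose or a line that the arm cannot do raises env.PlanningError and nothing moves.
- job.job_done(): hands the job in; it is judged then, once.
The state is a dict: "time": time; "qpos": joint angles; "joint_velocities": joint speeds; "joint_torque": joint torques, N m; "tcp_pos": TCP position; "orientation": TCP orientation; "force": force on the tool from outside, world axes, zero at the start; "torque": the same for the moment, N m; "opening": finger opening in m; "gripper_force": force on a finger pad.
Only numpy, scipy, OpenCV 4.12 (cv2) and the standard library are available. Lean on these libraries where they do the work, as an engineer would, in place of code of your own. Each camera call takes 0.05 s, during which the arm holds its last target. There are 200 camera calls.

## Working session

There is one attempt and no reset: what is moved stays moved. The work goes in short steps, each a Python script; the robot and the scene stay as the last script left them, time stands still between calls to the robot, and variables do not carry over. Pictures are saved under pics/ and viewed, at most 14 in all, crops included, and the job is handed in when it is done.

```bash
mkdir -p pics
cat > h.py <<'E'
import numpy as np, cv2
from cell import env, kin, camera, calibration, job
def cloud(name):
    im,d=camera(name); c=calibration(name)
    v,u=np.mgrid[:384,:512]
    P=np.stack([(u-c['cx'])/c['fx']*d,(v-c['cy'])/c['fy']*d,d],-1)
    R=cv2.Rodrigues(np.array(c['rvec'],float))[0]
    W=(P-np.array(c['tvec']).ravel())@R
    W[d==0]=np.nan
    return im,W
E
python3 - <<'E'
from h import *
for n in('top','side'):
    im,W=cloud(n); cv2.imwrite(f'pics/{n}0.png',im); np.save(f'{n}0.npy',W)
    c=calibration(n); R=cv2.Rodrigues(np.array(c['rvec'],float))[0]; print(n,-R.T@np.array(c['tvec']).ravel(), R[2], c['fx'])
print(env.get_state())
E
```

```text
top [0.47144807 0.00512974 1.13083668] [ 0.10280162  0.02967312 -0.99425919] 374.8127106821934
side [ 0.49100783 -0.78140717  0.69438161] [ 0.07827367  0.78714203 -0.61178481] 346.91800918773316
{'time': 0.1, 'qpos': array([ 1.14988132,  0.47771293,  0.02237483,  1.55634297, -0.01149776,
        1.10931281, -0.08312898]), 'joint_velocities': array([-0.00123294, -0.00079811,  0.00143127, -0.00229459, -0.00147488,
       -0.00041978,  0.00111976]), 'joint_torque': array([ 4.52857377e-03, -5.97758460e+01,  1.61365494e+00, -2.81952274e+01,
        1.28700395e-02,  4.98922658e-03,  3.33005653e-05]), 'tcp_pos': array([ 0.20757524, -0.64185595,  0.30303056]), 'orientation': array([-8.00247179e-04,  9.87795765e-01,  1.55752521e-01, -1.95225831e-04]), 'force': array([0.97225523, 0.89000623, 0.66942901]), 'torque': array([ 0.02895031,  0.01460874, -0.00567073]), 'gripper_force': 0.0, 'opening': 0.08576551925465045}
```

View pics/top0.png

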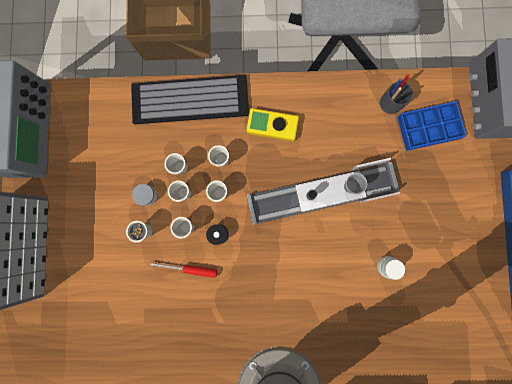

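View pics/side0.png

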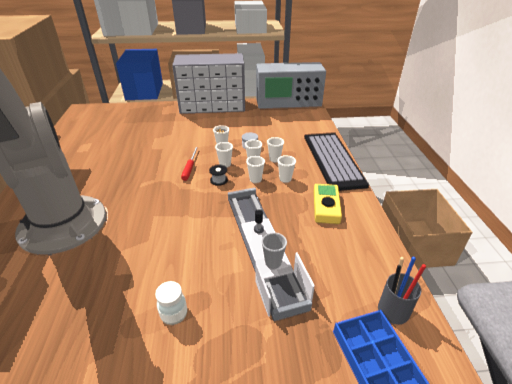

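Top view: five empty cups at (175,163), (218,155), (178,191), (216,191), (181,227); filled cup (137,231), tin (143,194), reel (217,234), driver (185,269), meter (273,123), jar (392,268). Base cup is at (356,183) near the bay (guards at the right end), knob at (312,194).

```bash
cat >> h.py <<'E'
def discs(W,z0,z1,box=None,minn=12):
    """centres/radii of clusters of points in a height band (world xy)"""
    m=(W[...,2]>z0)&(W[...,2]<z1)
    if box: m&=(W[...,0]>box[0])&(W[...,0]<box[1])&(W[...,1]>box[2])&(W[...,1]<box[3])
    n,l=cv2.connectedComponents(m.astype(np.uint8),connectivity=8); out=[]
    for k in range(1,n):
        s=W[l==k]
        if len(s)<minn: continue
        (x,y),r=cv2.minEnclosingCircle(s[:,:2].astype(np.float32))
        vs,us=np.nonzero(l==k)
        out.append((x,y,r,s[:,2].max(),len(s),us.mean(),vs.mean()))
    return np.array(out)
E
python3 - <<'E'
from h import *
np.set_printoptions(precision=4,suppress=True)
W=np.load('top0.npy')
print(discs(W,.064,.082,(.2,.9,0.0,.5)))
print('low',discs(W,.035,.055,(.2,.9,0.0,.5)))
print('carriage hi',discs(W,.085,.115,(.3,.9,-.5,.1)))
print('guards',discs(W,.06,.08,(.3,.9,-.5,.1)))
m=(W[...,2]>.008)&(W[...,2]<.05)&(W[...,0]>.4)&(W[...,0]<.72)&(W[...,1]<.08)&(W[...,1]>-.45)
n,l,st,_=cv2.connectedComponentsWithStats(m.astype(np.uint8)); k=1+st[1:,4].argmax()
print(cv2.minAreaRect(W[l==k][:,:2].astype(np.float32)))
E
```

```text
[[  0.6749   0.1623   0.03     0.0801 113.     217.5133 153.9735]
 [  0.6552   0.2885   0.0301   0.0802 128.     173.5547 162.3828]
 [  0.5755   0.2776   0.03     0.0796 121.     176.6942 190.0496]
 [  0.5731   0.1684   0.0301   0.079  110.     214.8091 189.6364]
 [  0.4723   0.2688   0.0299   0.0784 122.     179.7623 226.6803]
 [  0.4631   0.3955   0.0299   0.0796 199.     136.2111 230.6482]]
low [[  0.7815   0.0341   0.0519   0.0471 408.     260.9534 120.9657]
 [  0.6762   0.163    0.0232   0.0537  48.     216.3958 153.1042]
 [  0.6565   0.2903   0.0231   0.0549  56.     173.3571 161.25  ]
 [  0.5711   0.3916   0.0322   0.0472 369.     142.626  193.8564]
 [  0.5768   0.2814   0.0228   0.055   56.     175.3929 189.3929]
 [  0.5737   0.1688   0.0238   0.0549  50.     213.9    189.26  ]
 [  0.4717   0.2703   0.0237   0.0547  58.     178.5517 227.2586]
 [  0.4686   0.3774   0.0167   0.0535  16.     148.     229.    ]
 [  0.4499   0.1734   0.03     0.0516 342.     216.2018 233.8772]]
carriage hi [[  0.8414  -0.3535   0.0345   0.0952  38.     392.3158  94.8158]
 [  0.8403  -0.366    0.03
[... 181 characters left out ...]
7  -0.3547   0.0043   0.1115  14.     400.2143  98.2857]
 [  0.5837  -0.2208   0.03     0.1082 153.     357.4771 182.1503]
 [  0.5588  -0.1031   0.0107   0.098   51.     312.6863 193.2157]]
guards [[  0.8476  -0.3804   0.0243   0.0799  53.     407.3208  90.5849]
 [  0.8366  -0.3539   0.0339   0.0799  74.     391.7973 101.4189]
 [  0.6473  -0.2785   0.0496   0.0737  64.     372.8438 161.9375]
 [  0.5847  -0.2233   0.0227   0.0797  55.     357.6909 181.3091]
 [  0.5487  -0.2992   0.0488   0.0778  52.     381.9808 195.9615]
 [  0.3485  -0.3207   0.0267   0.08   184.     392.7989 268.3587]]
((0.5655654668807983, -0.138371080160141), (0.10342168062925339, 0.43991324305534363), 12.214503288269043)
```

```bash
cat >> h.py <<'E'
from scipy.spatial.transform import Rotation as Rn
d=np.array([.207,-.978,0]); TH=np.arctan2(.207,.978)  # travel dir; finger axis across it
def quat(th):
    c,s=np.cos(th),np.sin(th)
    q=Rn.from_matrix(np.array([[-s,c,0],[c,s,0],[0,0,-1]]).T).as_quat()
    return q[[3,0,1,2]]
def best(p,th):
    o=[]
    for t in (th,th+np.pi):
        q=kin.inverse_kinematics(p,quat(t))
        if q is not None: o.append((abs(q[6]),t))
    return quat(min(o)[1])
E
python3 - <<'E'
from h import *
k=np.array([.5588,-.1031,0])
q=best(k+[0,0,.25],TH); print(q)
env.reach(k+[0,0,.25],q); env.grip(.06)
env.movel(k+[0,0,.131],.12)
env.grip(.0,40); s=env.get_state(); print(s['opening'],s['gripper_force'],s['qpos'])
p=s['tcp_pos']; r=env.movel(p-d*.15,.05,stop_force=15)
s=env.get_state(); print(r,(s['tcp_pos']-p)@d,s['tcp_pos'],s['force'],s['time'])
env.grip(.06); env.movel(s['tcp_pos']+[0,0,.2],.2)
im,W=cloud('top'); cv2.imwrite('pics/t1.png',im)
print(discs(W,.064,.082,(.2,.9,0.1,.5))[:,:4]); print(discs(W,.085,.115,(.4,.7,-.3,.15)))
E
```

```text
[0.         0.62965504 0.77687485 0.        ]
0.02109279137454232 39.24886107444763 [ 0.45537403  0.57399318 -0.49599346  1.92079609  0.39266752  0.7453024
 -0.05899361]
True -0.11461441638250182 [0.53414455 0.00873675 0.13146245] [ 0.06427769 -1.21376804  3.78686772] 6.4083
[[0.67512923 0.16222152 0.02990908 0.08013623]
 [0.65511596 0.28823116 0.02999831 0.08092958]
 [0.57556874 0.27812099 0.03036011 0.08093872]
 [0.57329553 0.16853721 0.02978076 0.07976939]
 [0.4720487  0.26859191 0.02976194 0.07993996]
 [0.46329415 0.39504302 0.02991976 0.08020591]]
[[ 5.59979916e-01 -1.09548315e-01  2.98255756e-02  1.07198177e-01
   1.04000000e+02  3.19269231e+02  1.90134615e+02]]
```

View pics/t1.png

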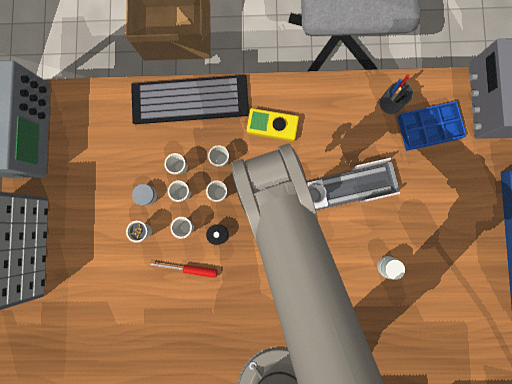

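The carriage is drawn out to its stop (knob at (0.534,0.009)), and all five cups are unmoved and visible left of the arm. Next: one cup.

```bash
cat >> h.py <<'E'
SEAT=np.array([.5598,-.1090,.028]); FILLED=np.array([.4632,.3952]); OBST=[FILLED,(.5711,.3916),(.4499,.1734)]
TOPZ=.075-.015+.073   # TCP height above cup underside at grip
def look(name=None):
    im,W=cloud('top')
    if name: cv2.imwrite(name,im)
    D=discs(W,.064,.086,(.3,.9,.06,.5))
    return np.array([r[:2] for r in D if .027<r[2]<.033 and np.hypot(*(r[:2]-FILLED))>.03])
def yaw(c,others):
    def clr(t):
        u=np.array([np.cos(t),np.sin(t)])
        return min(np.hypot(*(c+s*r*u-o)) for s in(-1,1) for r in (.045,.057) for o in others)
    return sorted(np.arange(0,np.pi,np.pi/18),key=lambda t:-clr(t))
def pick(c,cups):
    oth=[o for o in cups if np.hypot(*(o-c))>.01]+[np.array(o) for o in OBST]
    for t in yaw(c,oth):
        qs=[]
        for tt in(t,t+np.pi):
            a=kin.inverse_kinematics([*c,TOPZ],quat(tt)); b=kin.inverse_kinematics([*SEAT[:2],.33],quat(tt))
            if a is not None and b is not None: qs.append((max(abs(a[6]),abs(b[6])),tt))
        if qs and min(qs)[0]<2.6: q=quat(min(qs)[1]); break
    p=np.array([*c,0.])
    env.reach(p+[0,0,.25],q); env.grip(.082)
    env.movel(p+[0,0,TOPZ],.1); env.grip(.04,35); s=env.get_state()
    print('pick',c.round(4),'yaw',np.degrees(t),'open',s['opening'],'gf',s['gripper_force'],'z',s['tcp_pos'][2]-TOPZ)
    return s['tcp_pos'][2]
def nest(n,zg,final=.0265):
    """n-th cup (1..): zg = TCP z when the cup stood on the table"""
    base=SEAT[2]+.026*(n-1)
    p=env.get_state()['tcp_pos']; zt=zg+base+.075+.02
    env.movel([p[0],p[1],max(zt,.25)],.15); s0=env.get_state(); print('held open',s0['opening'])
    env.movel([*SEAT[:2],max(zt,.25)],.2)
    r=env.movel([*SEAT[:2],zg+base+.045],.12,stop_force=12)
    if r: print('EARLY STOP',env.get_state()); return False
    f0=env.get_state()['force']
    for h in (.037,.034,.032,.030,.028,final):
        r=env.movel([*SEAT[:2],zg+base+h],.012,stop_force=16)
        s=env.get_state(); print(h,r,'h=%.4f'%(s['tcp_pos'][2]-zg-base),(s['force']-f0).round(1),'o=%.4f'%s['opening'])
        if r: break
    return True
def release():
    env.grip(.082); p=env.get_state()['tcp_pos']; env.movel(p+[0,0,.09],.12)
E
python3 - <<'E'
from h import *
cups=look(); print(len(cups))
c=cups[np.argmin(np.hypot(*(cups-[.573,.168]).T))]
zg=pick(c,cups); nest(1,zg); print(env.get_state()['time'])
im,W=cloud('side'); cv2.imwrite('pics/s1.png',im[150:340,150:400].repeat(3,0).repeat(3,1))
E
```

```text
5
pick [0.5731 0.1683] yaw 130.0 open 0.05468392701234734 gf 36.37466191335818 z 0.0011105171560666927
held open 0.05442801366728833
0.037 False h=0.0370 [-0.5 -1.1 -0.1] o=0.0548
0.034 False h=0.0339 [ 0.8 -0.5 -0.2] o=0.0545
0.032 False h=0.0321 [-0.5 -0.1  2.3] o=0.0548
0.03 False h=0.0302 [0.4 0.4 5.8] o=0.0547
0.028 False h=0.0284 [0.7 0.2 5.7] o=0.0547
0.0265 False h=0.0271 [-0.2  0.3  7.9] o=0.0552
16.925
```

View pics/s1.png

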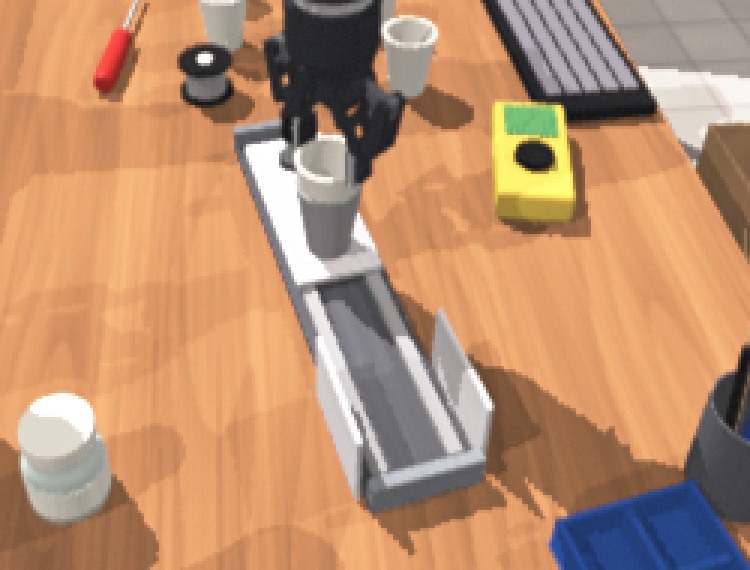

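The cup sits upright in the base cup between the fingers. Contact started near 33 mm, so I'll press slightly further while watching force.

Run:
```python
from h import *
zg=TOPZ+.00111; s=env.get_state(); f0=s['force'][2]
for h in (.026,.0252,.0245):
    r=env.movel([*SEAT[:2],zg+.028+h],.01,stop_force=8); s=env.get_state()
    print(h,r,'h=%.4f'%(s['tcp_pos'][2]-zg-.028),s['force'][2]-f0)
    if s['force'][2]-f0>4: break
release(); s=env.get_state(); print(s['time'])
p=s['tcp_pos']
env.movel([.56,.10,.30],.25)
for n in('top','side'):
    im,W=cloud(n)
    D=discs(W,.085,.16,(.4,.7,-.2,-.03)); print(n,D)
    print(np.sort(W[...,2][(abs(W[...,0]-.56)<.04)&(abs(W[...,1]+.109)<.04)&(W[...,2]<.16)])[-40::6])
```

```text
0.026 False h=0.0266 0.9486477380801537
0.0252 False h=0.0260 1.193324342485341
0.0245 False h=0.0254 1.8783463371188267
19.0167
top [[ 5.60014427e-01 -1.08907439e-01  3.00513562e-02  1.32076084e-01
   2.41000000e+02  3.16800830e+02  1.90966805e+02]]
[0.12895986 0.12945507 0.12965491 0.13006675 0.1304456  0.13130855
 0.13166107]
side [[ 5.59422970e-01 -1.09031811e-01  3.15677226e-02  1.31026862e-01
   5.33000000e+02  2.59243902e+02  2.08335835e+02]]
[0.1282141  0.12835592 0.12858808 0.1287416  0.12892538 0.12923411
 0.12970476]
```

```bash
cat >> h.py <<'E'
def rimz(W,c,lo,hi):
    m=(np.hypot(W[...,0]-c[0],W[...,1]-c[1])<.036)&(W[...,2]>lo)&(W[...,2]<hi)
    z=np.sort(W[...,2][m])[::-1]; return np.round([z[i] for i in (3,10,20,30,50)],4)
E
python3 - <<'E'
from h import *
for n in('top','side'):
    W0=np.load(n+'0.npy'); print(n,'base .103',rimz(W0,(.5837,-.2208),.08,.14),'cup .075',rimz(W0,(.4723,.2688),.05,.1))
    z=[rimz(cloud(n)[1],SEAT,.1,.16) for _ in range(4)]; print('now',np.mean(z,0))
E
```

```text
top base .103 [0.106  0.1055 0.1046 0.104  0.103 ] cup .075 [0.0782 0.0773 0.0765 0.0761 0.0747]
now [0.132    0.131125 0.130425 0.129775 0.1287  ]
side base .103 [0.1044 0.1039 0.1036 0.103  0.1024] cup .075 [0.0762 0.075  0.0742 0.0736 0.0713]
now [0.12985  0.12925  0.1288   0.128425 0.1278  ]
```

Nested at ~25.5 mm: home. Continue with cup 2, same final height.

```bash
cat > one.py <<'E'
from h import *
import sys
def one(n):
    cups=look(); print(n,'seen',cups.round(3).tolist())
    c=cups[np.argmin(cups[:,1]+.3*cups[:,0])]
    zg=pick(c,cups)
    if env.get_state()['opening']<.05: print('BAD GRIP'); return False
    if not nest(n,zg,.0247): return False
    release(); p=env.get_state()['tcp_pos']; env.movel([.56,.10,max(.30,p[2])],.25)
    for k in('top','side'):
        im,W=cloud(k); print(k,rimz(W,SEAT,.1+.026*(n-1),.16+.026*(n-1)),discs(W,.1+.026*(n-1),.16+.026*(n-1),(.45,.65,-.2,-.03))[:,:3])
    cv2.imwrite(f'pics/side_n{n}.png',im[100:340,150:400].repeat(2,0).repeat(2,1)); print(env.get_state()['time'])
    return True
for n in map(int,sys.argv[1:]):
    if not one(n): break
E
python3 one.py 2
```

```text
2 seen [[0.655, 0.29], [0.575, 0.279], [0.472, 0.269]]
pick [0.4724 0.2687] yaw 130.0 open 0.05482298740388181 gf 36.128952822582505 z 0.0010737986933022081
held open 0.05495542122555947
0.037 False h=0.0370 [0.7 0.1 0.6] o=0.0547
0.034 False h=0.0340 [ 0.8 -1.2  0.7] o=0.0548
0.032 False h=0.0321 [ 0.2 -0.9  1.6] o=0.0545
0.03 False h=0.0303 [ 1.4 -0.7  5.1] o=0.0547
0.028 False h=0.0285 [1.3 0.3 6.6] o=0.0545
0.0247 False h=0.0255 [0.2 0.1 8.8] o=0.0549
top [0.1583 0.1574 0.1567 0.1561 0.1552] [[ 0.56043547 -0.10942698  0.03035913]]
side [0.1561 0.1557 0.1552 0.1547 0.1542] [[ 0.55857348 -0.11024122  0.0310423 ]]
32.05
```

```bash
sed -i 's/\[.56,.10,max/[.50,-.25,max/' one.py
python3 - <<'E'
from h import *
env.movel([.50,-.25,.33],.25)
E
python3 one.py 3
```

```text
3 seen [[0.675, 0.163], [0.655, 0.288], [0.567, 0.3]]
pick [0.6754 0.1625] yaw 10.0 open 0.05500443062653849 gf 36.286035189405084 z 0.0012143613479780047
held open 0.05468050400821925
0.037 False h=0.0370 [-0.3 -0.6 -0.6] o=0.0546
0.034 False h=0.0340 [-0.3 -1.7 -0.2] o=0.0548
0.032 False h=0.0321 [ 0.7 -0.7  2.1] o=0.0548
0.03 False h=0.0303 [-0.1 -0.7  4.4] o=0.0546
0.028 False h=0.0284 [-0.4 -1.4  5.8] o=0.0544
0.0247 False h=0.0257 [-0.1 -1.2  8.8] o=0.0546
top [0.1853 0.1839 0.1831 0.1826 0.1818] [[ 0.56112021 -0.1086369   0.03040035]]
side [0.1825 0.1818 0.1815 0.181  0.1804] [[ 0.55983585 -0.11031316  0.03109065]]
45.5
```

The knock happened (one cup moved from (0.575,0.279) to (0.567,0.300)) and was picked up by the look. Stack of 3 is good; continue.

```bash
python3 one.py 4 && python3 one.py 5
```

```text
4 seen [[0.655, 0.288], [0.568, 0.3]]
pick [0.5679 0.2999] yaw 40.0 open 0.054671995799837426 gf 36.08028389280662 z 0.0011185806963733835
held open 0.05474710311309143
0.037 False h=0.0370 [-0.3  0.9  0.3] o=0.0548
0.034 False h=0.0340 [ 0.9 -0.6  0.5] o=0.0546
0.032 False h=0.0322 [0.8 1.2 2.3] o=0.0545
0.03 False h=0.0304 [-0.1  0.7  5.5] o=0.0545
0.028 False h=0.0285 [-0.7  0.2  6.5] o=0.0547
0.0247 False h=0.0256 [-0.4  0.5  9.1] o=0.0547
top [0.2103 0.2096 0.2094 0.2089 0.2079] [[ 0.56072044 -0.10822164  0.02999   ]]
side [0.2082 0.2079 0.2072 0.2069 0.2062] [[ 0.56062579 -0.10971314  0.03185362]]
58.4917
5 seen [[0.655, 0.288]]
pick [0.655  0.2883] yaw 40.0 open 0.054793751732031014 gf 36.50257309046076 z 0.0011996903417386962
held open 0.054950335029888914
0.037 False h=0.0370 [ 1.   0.  -0.6] o=0.0545
0.034 False h=0.0339 [ 0.5 -0.6 -0.8] o=0.0545
0.032 False h=0.0322 [1.  0.6 2.1] o=0.0548
0.03 False h=0.0304 [0.5 0.3 4.1] o=0.0546
0.028 False h=0.0285 [ 0.3 -0.1  5.6] o=0.0544
0.0247 False h=0.0258 [-0.6  0.3  9. ] o=0.0546
top [0.2373 0.2362 0.2356 0.2352 0.2343] [[ 0.56170851 -0.10829382  0.03008142]]
side [0.2346 0.2342 0.2337 0.2333 0.2328] [[ 0.55929059 -0.10898506  0.0310805 ]]
71.6667
```

Run:
```python
from h import *
k=np.array([.5341,.0087,0]); p=env.get_state()['tcp_pos']
env.movel([p[0],p[1],.42],.2)
env.movel([.43,-.10,.42],.25)  # pass on the robot's side of the stack
q=best(k+[0,0,.25],TH)
env.reach(k+[0,0,.42],q); env.grip(.06)
print(env.movel(k+[0,0,.131],.12,stop_force=15)); env.grip(0.,40)
s=env.get_state(); print(s['opening'],s['tcp_pos'],s['qpos'],s['force'],s['time'])
im,W=cloud('side'); cv2.imwrite('pics/s5.png',im[60:340,120:400].repeat(2,0).repeat(2,1))
print(rimz(W,SEAT,.2,.26))
```

```text
False
0.02105682013525688 [0.53413855 0.00867022 0.13121018] [ 0.57085317  0.67118657 -0.92255757  1.98057051  0.71732932  0.85484392
 -0.54270694] [-0.66381609 -0.06370078  3.88050342] 77.075
[0.2347 0.2341 0.2338 0.2335 0.2329]
```

View pics/s5.png

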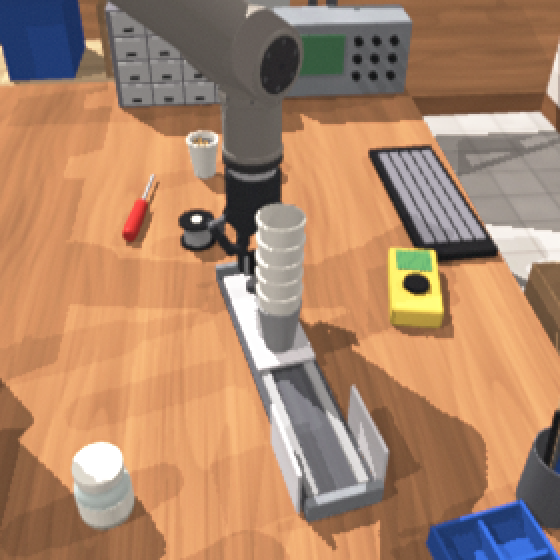

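The five-cup stack is upright and evenly spaced (crop (280,205)–(280,345)), the hand is on the knob and clear of it. Push home.

Run:
```python
from h import *
p=env.get_state()['tcp_pos']
print(env.movel(p+d*.172,.05,stop_force=15)); s=env.get_state(); print((s['tcp_pos']-p)@d)
print(env.movel(p+d*.192,.02,stop_force=15)); s=env.get_state(); print((s['tcp_pos']-p)@d,s['force'],s['tcp_pos'])
env.dwell(.2); env.grip(.06); env.movel(s['tcp_pos']+[0,0,.30],.15)
env.movel([.45,.1,.42],.2)
s=env.get_state(); print(s['time'])
out=[]
for n in('side','top'):
    im,W=cloud(n); c=SEAT+d*.18; print(n,rimz(W,c,.2,.26),discs(W,.2,.26,(.5,.7,-.4,-.2))[:,:4]); print(discs(W,.085,.1,(.5,.65,-.2,-.05)))
    out.append(im)
cv2.imwrite('pics/end.png',np.vstack([out[0][60:340],out[1][60:340]]))
```

```text
False
0.17102737424432302
True
0.18031493137401003 [-1.13986745  1.54965615  5.29036178] [ 0.57113111 -0.1678888   0.13123749]
85.85
side [0.2349 0.2345 0.234  0.2338 0.2335] [[ 0.59716338 -0.28511357  0.03098464  0.23520982]]
[[ 5.70406020e-01 -1.67964131e-01  1.13061350e-02  9.56916038e-02
   5.90000000e+01  2.66355932e+02  2.29389831e+02]]
top [0.2372 0.2366 0.2357 0.2351 0.2344] [[ 0.59838676 -0.28406957  0.03002539  0.23767983]]
[[ 5.72734892e-01 -1.66930959e-01  1.10437861e-02  9.84182185e-02
   5.20000000e+01  3.35596154e+02  1.87692308e+02]]
```

View pics/end.png

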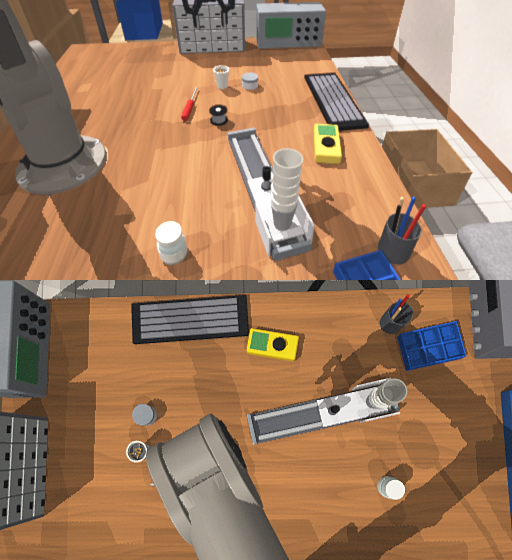

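The stack is upright between the guards (side view (287,160)–(285,225)), the carriage travelled 0.180 m to its stop, and nothing else has moved.

```bash
python3 -c "
from h import *
print(job.job_done())"
```

```text
the job is handed in; nothing more can be done
None
```

Job handed in: all five empty cups are nested about 26 mm apart in the base cup, and the carriage is fully home at its stop in the parking bay with the stack upright and released; the filled cup and the other bench items were not moved.

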